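Fetch the sample jar from behind the bottles and weigh it

TASK

Move the three capped bottles out of the way into the steel tray, and only then take the green-lidded jar from behind them and set it in the middle of the balance pan. With the jar on the pan, put the bottles back, each in the middle of the round spot of its own cap colour (not necessarily the spot it came from). Keep the bottles and the jar upright and leave the white-lidded jar where it stands.

Things in the scene. Friction and masses are not known exactly. Their poses are not given: they have to be found in the camera images.
- bottle_red: Loose upright white bottle, a plain cylinder 44 mm in diameter and 115 mm tall, about 0.16 kg, with a red cap (the top 25 mm, same diameter) and a red band. Origin: centre of its underside, z up. Starts standing on the grey base plate, on any one of the three coloured spots.
- bottle_yellow: Loose upright white bottle, a plain cylinder 44 mm in diameter and 115 mm tall, about 0.16 kg, with a yellow cap (the top 25 mm, same diameter) and a yellow band. Origin: centre of its underside, z up. Starts standing on the grey base plate, on any one of the three coloured spots.
- bottle_blue: Loose upright white bottle, a plain cylinder 44 mm in diameter and 115 mm tall, about 0.16 kg, with a blue cap (the top 25 mm, same diameter) and a blue band. Origin: centre of its underside, z up. Starts standing on the grey base plate, on any one of the three coloured spots.
- spot_red: Red round spot, 78 mm in diameter, flush on the grey base plate: the home of the red-capped bottle. Fixed. The three spots lie in a row across the front (robot side) of the plate, 88 mm apart, in any order. Origin: centre of the spot on the plate's top, 4 mm above the bench; its axes are not significant.
- spot_yellow: Yellow round spot, 78 mm in diameter, flush on the grey base plate: the home of the yellow-capped bottle. Fixed. The three spots lie in a row across the front (robot side) of the plate, 88 mm apart, in any order. Origin: centre of the spot on the plate's top, 4 mm above the bench; its axes are not significant.
- spot_blue: Blue round spot, 78 mm in diameter, flush on the grey base plate: the home of the blue-capped bottle. Fixed. The three spots lie in a row across the front (robot side) of the plate, 88 mm apart, in any order. Origin: centre of the spot on the plate's top, 4 mm above the bench; its axes are not significant.
- jar_green: Loose low amber jar with a GREEN lid, a plain cylinder 44 mm in diameter and 46 mm tall (lid: top 14 mm), about 0.09 kg. The jar to fetch. Origin: centre of its underside, z up. Starts on the grey base plate behind the bottles, its axis about 60 mm behind their row.
- jar_white: Loose low amber jar of the same size with a WHITE lid, standing beside the green-lidded one, about 110 mm from it centre to centre; to be left alone. Origin: centre of its underside.
- balance: White laboratory balance, fixed, housing 210 x 150 x 44 mm, with a round steel pan 100 mm in diameter whose flat top is 58 mm above the bench. Origin: on the bench directly below the centre of the pan; the housing reaches 147 mm towards -x and 63 mm towards +x of its own frame, 75 mm either way in y. It stands to the left or to the right of the base plate.
- tray: Shallow steel tray, fixed, 280 mm (its own x) x 110 mm (its own y), walls and floor 4 mm thick, rim 14 mm above the bench. Origin: centre of its underside on the bench; the floor's top is 4 mm higher. Room for three bottles in a line along its x, 85 mm apart. It stands on the other side of the base plate from the balance.
Mind the look-alikes: they are no part of the job. Leave any turquoise look-alike of the bottle_blue alone. Leave any black look-alike of the jar_green alone.

How it is judged:
On the way, in this order (a step that is already met when the one before it is completed fails the run):
1. all three bottles stand released and upright on the tray's floor, the green-lidded jar still in its place (x of bottle_red in the frame of tray between -0.125 and 0.125 m and y of bottle_red in the frame of tray between -0.04 and 0.04 m and height (world z) of bottle_red between 0.001 and 0.01 m and angle between each of bottle_red, bottle_yellow, bottle_blue's own z axis and vertical below 0.1 rad and linear speed of each of bottle_red, bottle_yellow, bottle_blue below 0.02 m/s and contact force between the fingers and bottle_red below 0.2 N and x of bottle_yellow in the frame of tray between -0.125 and 0.125 m and y of bottle_yellow in the frame of tray between -0.04 and 0.04 m and height (world z) of bottle_yellow between 0.001 and 0.01 m and contact force between the fingers and bottle_yellow below 0.2 N and x of bottle_blue in the frame of tray between -0.125 and 0.125 m and y of bottle_blue in the frame of tray between -0.04 and 0.04 m and height (world z) of bottle_blue between 0.001 and 0.01 m and contact force between the fingers and bottle_blue below 0.2 N and distance of jar_green from where it was at the start of the episode below 0.03 m), for 0.2 s.
2. the green-lidded jar stands released in the middle of the balance pan, the three bottles still in the tray (horizontal distance between jar_green and balance below 0.015 m and z of jar_green in the frame of balance between 0.054 and 0.063 m and angle between each of jar_green, bottle_red, bottle_yellow, bottle_blue's own z axis and vertical below 0.1 rad and linear speed of each of jar_green, bottle_red, bottle_yellow, bottle_blue below 0.02 m/s and contact force between the fingers and jar_green below 0.2 N and x of bottle_red in the frame of tray between -0.125 and 0.125 m and y of bottle_red in the frame of tray between -0.04 and 0.04 m and height (world z) of bottle_red between 0.001 and 0.01 m and contact force between the fingers and bottle_red below 0.2 N and x of bottle_yellow in the frame of tray between -0.125 and 0.125 m and y of bottle_yellow in the frame of tray between -0.04 and 0.04 m and height (world z) of bottle_yellow between 0.001 and 0.01 m and contact force between the fingers and bottle_yellow below 0.2 N and x of bottle_blue in the frame of tray between -0.125 and 0.125 m and y of bottle_blue in the frame of tray between -0.04 and 0.04 m and height (world z) of bottle_blue between 0.001 and 0.01 m and contact force between the fingers and bottle_blue below 0.2 N), for 0.2 s.
At the end, for the whole second after the job is handed in: Each bottle stands upright on the base plate within 13 mm of the centre of the spot of its cap's colour; the green-lidded jar stands upright on the pan within 15 mm of its centre; the white-lidded jar is within 20 mm of where it started, upright; all is released and at rest (horizontal distance between bottle_red and spot_red below 0.013 m and height (world z) of each of bottle_red, bottle_yellow, bottle_blue below 0.01 m and angle between each of bottle_red, bottle_yellow, bottle_blue, jar_green, jar_white's own z axis and vertical below 0.1 rad and linear speed of each of bottle_red, bottle_yellow, bottle_blue, jar_green below 0.02 m/s and contact force between the fingers and bottle_red below 0.2 N and horizontal distance between bottle_yellow and spot_yellow below 0.013 m and contact force between the fingers and bottle_yellow below 0.2 N and horizontal distance between bottle_blue and spot_blue below 0.013 m and contact force between the fingers and bottle_blue below 0.2 N and horizontal distance between jar_green and balance below 0.015 m and z of jar_green in the frame of balance between 0.054 and 0.063 m and contact force between the fingers and jar_green below 0.2 N and distance of jar_white from where it was at the start of the episode below 0.02 m); the robot touches nothing.
It fails at once if a bottle or the green-lidded jar is tipped beyond 40 degrees (angle between any of bottle_red, bottle_yellow, bottle_blue, jar_green's own z axis and vertical above 0.7 rad).
It fails at once if the white-lidded jar is displaced by more than 20 mm (distance of jar_white from where it was at the start of the episode above 0.02 m).
It also fails if it takes over 138 s, if anything falls off the work surface, if the arm or the gripper's body presses on something with over 40 N, if the wrist force passes 120 N, or if a joint passes its speed limit or range.

ROBOT

A 6-joint arm with a two-finger parallel gripper is mounted at the origin on the work surface. World frame = base frame: x ahead of the robot, y to its left, z up, the work surface at z = 0. Lengths are in m, angles in rad, forces in N, time in s.
With the tool pointing down it reaches from about 0.35 to 0.925 m from the base axis. Payload 6.4 kg.
Tool frame: the origin (TCP) lies on the mounting face of the last link; the fingertips stand 199 mm ahead of it and the grasp point (between the pads) lies 180 mm ahead of it (arm.tip_extent is the distance from the TCP to the fingertips, in m); z points along the fingers, x is the direction in which the jaws open and shut, and the axes are right-handed (so a half turn about z gives the same grasp; the last joint's range is limited). The gripper opens to 94 mm and grips with 3 to 60 N. Pads are 16 mm wide; open, the fingers measure 119 mm over their backs; the gripper's body (75 mm by 177 mm) begins 78 mm behind the grasp point.
Start: joints at [-0.174, 0.245, 1.558, -0, 1.339, -0.174], TCP at [0.65, 0, 0.405] pointing down, gripper open.
Joint ranges: [-3.13, 3.13], [-1.02, 2.26], [0.13, 2.54], [-0.95, 4.09], [0.21, 2.88], [-2.74, 2.74]. Speed limits (rad/s): [2.57, 2.57, 3.14, 3.14, 3.14, 3.14].

INTERFACE

Orientations are given as a 3x3 rotation matrix whose columns are the frame's x, y, z axes.
In Python, from rig import arm, effector, vision, job_done, readout gives the robot as it stands. The module is installed in compiled form; this text tells all that it offers. Calls block until the motion is done:
- arm.move_pose(position, orientation): joint-space move of the TCP to a pose.
- arm.line_to(position, rotation=None, max_speed=0.15): straight line of the TCP; rotation=None keeps the orientation; max_speed is the mean speed in m/s.
- arm.set_joints(angles): joint-space move.
- effector.let_go() and effector.close_gripper(): open the fingers fully, or close them until they stop; the grip force is fixed at half the most.
- arm.sleep(seconds).
- arm.solve_ik(position, orientation): joint angles nearest the present ones, or None.
- vision.get_image(name): name is "scene" or "side" or "wrist"; returns the picture (400x640x3 uint8, blue, green, red); there is no depth.
- vision.get_calibration(name): a dict with "fx", "fy", "cx", "cy" (pixels), "eye" and "orientation" of the camera in the world; the wrist camera has in their place "T_tool_cam" (4x4, takes a point from camera to tool coordinates, whose origin is the TCP and whose axes are the tool frame's). Camera axes: x right, y up, looking along -z (the intrinsics and any distortion apply to the point x, -y, -z); pixel columns grow to the right and rows downward; lengths in m; the calibration is good to about 2 mm. The wrist camera is an equidistant fisheye: a pixel r from the principal point sees the ray r / f radians off the axis. A picture is of the moment at which its call begins: read the wrist's pose just before it. get_calibration takes no time and is no camera call.
A pose or a line that the arm cannot do raises arm.IKError and nothing moves.
- job_done(): hands the job in, once; it reports no verdict.
Readings, each from a call of its own:
- readout.current_time_s(): time.
- readout.current_qpos(): joint angles.
- readout.current_joint_velocities(): joint speeds.
- readout.current_effort(): joint torques, N m.
- readout.current_tcp_pos(): TCP position.
- readout.current_tool_rot(): TCP orientation.
- readout.current_force(): force on the tool from outside, world axes, zero at the start.
- readout.current_wrist_torque(): the same for the moment, N m.
- readout.current_opening(): opening from 0.0 (shut) to 1.0 (fully open).
Only numpy, scipy, OpenCV 4.12 (cv2) and the standard library are available. Lean on these libraries where they do the work, as an engineer would, in place of code of your own. Each camera call takes 0.05 s, during which the arm holds its last target.

## Working session

There is one attempt and no reset: what is moved stays moved. The work goes in short steps, each a Python script; the robot and the scene stay as the last script left them, time stands still between calls to the robot, and variables do not carry over. Pictures are saved under pics/ and viewed, and the job is handed in when it is done.

```bash
mkdir -p pics; python3 - <<'E'
from rig import arm, effector, vision, job_done, readout
import cv2
for n in ("scene","side","wrist"):
    cv2.imwrite(f"pics/{n}0.png",vision.get_image(n)); print(n,vision.get_calibration(n))
print(readout.current_time_s(),readout.current_tcp_pos(),readout.current_tool_rot())
E
```

```text
scene {'fx': 370.95392353818494, 'fy': 370.95392353818494, 'cx': 322.39468293408106, 'cy': 201.64531015804792, 'eye': array([0.9725991 , 0.29363448, 0.6349478 ]), 'orientation': array([[-0.55565179, -0.5973595 ,  0.57828429],
       [ 0.83141448, -0.4000842 ,  0.38559382],
       [ 0.00102428,  0.69504983,  0.71896084]])}
side {'fx': 368.9842306802322, 'fy': 368.9842306802322, 'cx': 324.11380000445865, 'cy': 200.87096047901753, 'eye': array([ 0.26764618, -0.46628174,  0.57043432]), 'orientation': array([[ 0.9140692 ,  0.28043248, -0.2929763 ],
       [-0.4054907 ,  0.64513257, -0.64759652],
       [ 0.00740146,  0.71074721,  0.70340858]])}
wrist {'fx': 309.70691628693146, 'fy': 309.70691628693146, 'cx': 322.1899796912537, 'cy': 202.4053351987767, 'T_tool_cam': array([[ 9.99999526e-01,  5.55061593e-04,  8.00013185e-04,
         1.44465374e-03],
       [ 7.62740097e-04, -9.57252624e-01, -2.89252193e-01,
        -8.32703179e-02],
       [ 6.05261938e-04,  2.89252666e-01, -9.57252594e-01,
         2.06047660e-02],
       [ 0.00000000e+00,  0.00000000e+00,  0.00000000e+00,
         1.00000000e+00]])}
0.15 [6.49841344e-01 3.10183735e-05 4.03835647e-01] [[ 9.99999091e-01 -7.29344088e-06 -1.34827301e-03]
 [-6.98443285e-06 -9.99999974e-01  2.29192599e-04]
 [-1.34827464e-03 -2.29182974e-04 -9.99999065e-01]]
```

View pics/scene0.png

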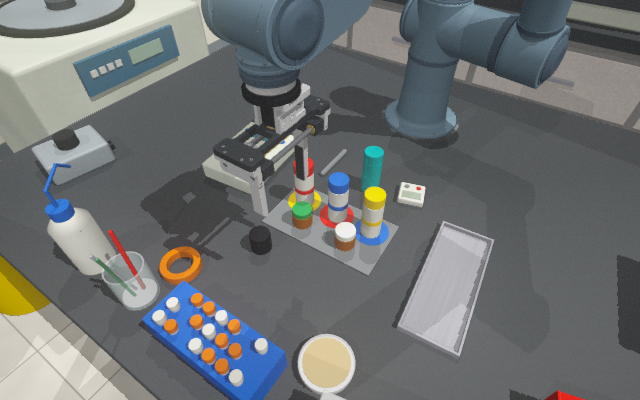

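View pics/side0.png

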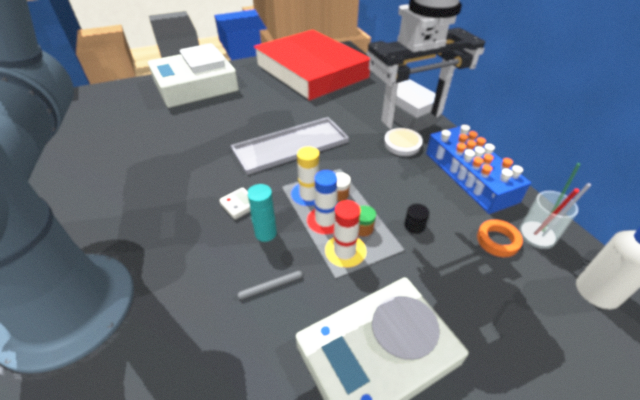

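View pics/wrist0.png

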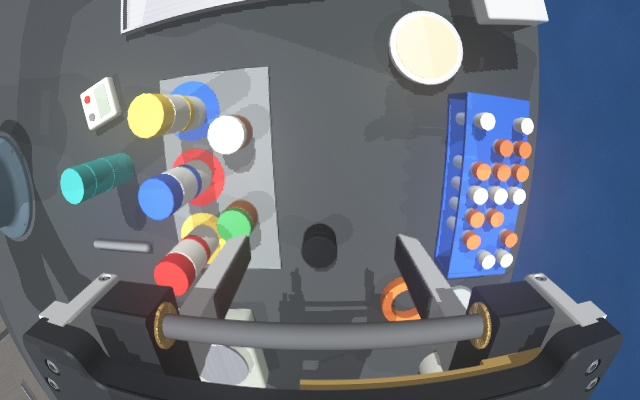

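The scene, side and wrist views agree: red bottle stands on the yellow spot, blue on red, yellow on blue. The tray is at +y and the balance at -y. I'll measure rough positions next.

```bash
cat > h.py <<'E'
from rig import arm, effector, vision, job_done, readout
import cv2, numpy as np
def ray(name,uv,T=None):
    c=vision.get_calibration(name); a=(uv[0]-c['cx'])/c['fx']; b=(uv[1]-c['cy'])/c['fy']
    if name=='wrist':
        r=np.hypot(a,b); s=np.sinc(r/np.pi); d=np.array([a*s,-b*s,-np.cos(r)])
        p,R=T; M=c['T_tool_cam']; return p+R@M[:3,3], R@M[:3,:3]@d
    return np.array(c['eye']), np.array(c['orientation'])@np.array([a,-b,-1])
def onplane(name,uv,z,T=None):
    o,d=ray(name,uv,T); return o+d*(z-o[2])/d[2]
def proj(name,P,T=None):
    c=vision.get_calibration(name)
    if name=='wrist':
        p,R=T; M=c['T_tool_cam']; q=M[:3,:3].T@(R.T@(np.array(P)-p)-M[:3,3]); q=np.array([q[0],-q[1],-q[2]])
        th=np.arctan2(np.hypot(q[0],q[1]),q[2]); n=np.hypot(q[0],q[1])+1e-12
        return np.array([c['cx']+c['fx']*th*q[0]/n, c['cy']+c['fy']*th*q[1]/n])
    q=np.array(c['orientation']).T@(np.array(P)-c['eye']); return np.array([c['cx']-c['fx']*q[0]/q[2], c['cy']+c['fy']*q[1]/q[2]])
def pose(): return np.array(readout.current_tcp_pos()),np.array(readout.current_tool_rot())
def R(psi): # tool down, tool x axis at angle psi from world x
    c,s=np.cos(psi),np.sin(psi); return np.array([[c,s,0],[s,-c,0],[0,0,-1.]])
E
python3 - <<'E'
from h import *
T=pose()
S={'yel cap':('scene',(375,194),.119),'blu cap':('scene',(338,180),.119),
'teal':('scene',(373,153),.115),
'green':('scene',(302,209),.05),'white':('scene',(345,230),.05)}
for k,(n,uv,z) in S.items(): print(k,n,onplane(n,uv,z).round(3))
for k,uv,z in [('yel',(308,154),.119),('blu',(325,180),.119),('red',(347,210),.119),('teal',(260,192),.115),('green',(367,213),.05),('yellowspot',(346,251),.004),('pan',(405,326),.058),('tray TL',(233,148),.014),('tray TR',(341,122),.014),('tray BR',(348,143),.014),('tray BL',(245,168),.014)]: print(k,'side',onplane('side',uv,z).round(3))
for k,uv,z in [('tray',(443,222),.014),('tray',(494,238),.014),('tray',(459,355),.014),('tray',(398,325),.014)]: print(k,onplane('scene',uv,z).round(3))
for k,uv,z in [('yel',(148,116),.119),('blu',(160,199),.119),('red',(174,275),.119),('white',(229,134),.05),('green',(234,224),.05),('teal',(74,186),.115),('bspot',(195,110),.004),('rspot',(197,177),.004)]: print(k,'wrist',onplane('wrist',uv,z,T).round(3))
E
```

```text
yel cap scene [0.482 0.092 0.119]
blu cap scene [0.488 0.009 0.119]
teal scene [0.366 0.025 0.115]
green scene [ 0.545 -0.044  0.05 ]
white scene [0.543 0.063 0.05 ]
yel side [0.48  0.084 0.119]
blu side [ 0.479 -0.001  0.119]
red side [ 0.482 -0.086  0.119]
teal side [0.361 0.02  0.115]
green side [ 0.547 -0.051  0.05 ]
yellowspot side [ 0.487 -0.087  0.004]
pan side [ 0.484 -0.282  0.058]
tray TL side [0.367 0.308 0.014]
tray TR side [0.666 0.308 0.014]
tray BR side [0.64  0.213 0.014]
tray BL side [0.373 0.221 0.014]
tray [0.377 0.217 0.014]
tray [0.359 0.324 0.014]
tray [0.642 0.347 0.014]
tray [0.65  0.239 0.014]
yel wrist [0.487 0.088 0.119]
blu wrist [0.492 0.007 0.119]
red wrist [ 0.492 -0.078  0.119]
white wrist [0.548 0.062 0.05 ]
green wrist [ 0.546 -0.044  0.05 ]
teal wrist [0.366 0.022 0.115]
bspot wrist [0.488 0.092 0.004]
rspot wrist [0.485 0.004 0.004]
```

Positions agree to within about 1 cm. I'll refine them with better wrist views over the plate, tray and balance.

```bash
python3 - <<'E'
from h import *
import pickle
D={}
for k,(x,y) in {'bal':(.48,-.40),'plate':(.5,-.13),'tray':(.5,.15)}.items():
    arm.move_pose([x,y,.43],R(0)); arm.sleep(.2)
    T=pose(); im=vision.get_image('wrist'); D[k]=(T,im)
    cv2.imwrite(f'pics/w_{k}.png',im)
pickle.dump(D,open('D.pkl','wb')); print(readout.current_time_s())
E
```

```text
4.6333
```

View pics/w_bal.png

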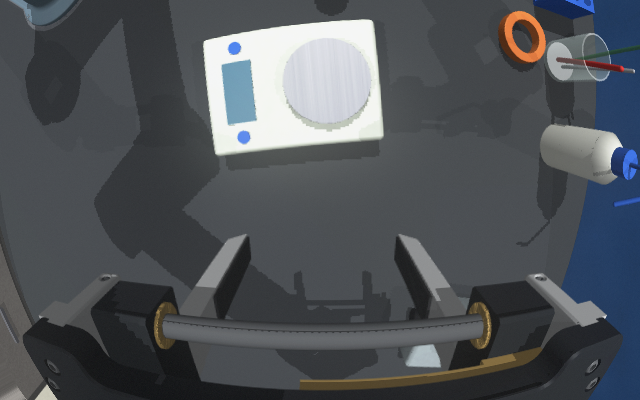

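View pics/w_plate.png

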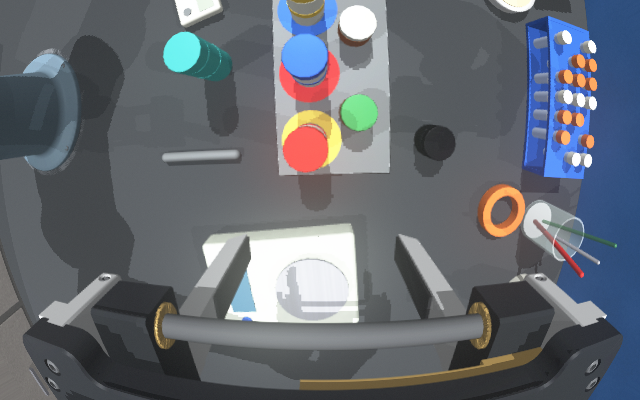

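View pics/w_tray.png

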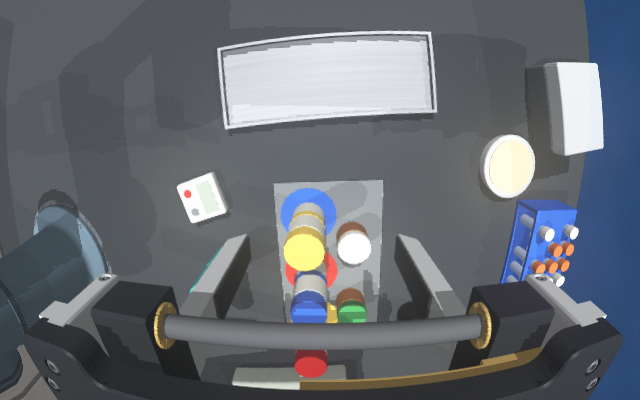

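Clear views: pan at (327,83) in the balance picture, tray corners at about (219,47), (430,32), (436,111) and (228,128) in the tray picture, and bottles and jars in the plate picture. I'll rectify to plane and fit.

```bash
python3 - <<'E'
from h import *
import pickle
D=pickle.load(open('D.pkl','rb'))
def circ(k,z,x,y,lo,hi,rad=.06,inv=False):
    T,im=D[k]; hsv=cv2.cvtColor(im,cv2.COLOR_BGR2HSV)
    m=cv2.inRange(hsv,np.array(lo),np.array(hi))
    c=max(cv2.findContours(m,cv2.RETR_EXTERNAL,cv2.CHAIN_APPROX_NONE)[0],
       key=lambda c:cv2.contourArea(c) if np.linalg.norm(onplane('wrist',c[:,0].mean(0),z,T)[:2]-[x,y])<rad else -1)
    P=np.array([onplane('wrist',p[0],z,T)[:2] for p in c])
    h=cv2.convexHull((P*1e4).astype(np.float32))[:,0]/1e4
    # iterative circle fit on hull
    from scipy.optimize import least_squares
    r=least_squares(lambda q:np.hypot(h[:,0]-q[0],h[:,1]-q[1])-q[2],[*h.mean(0),.03],loss='soft_l1',f_scale=.001).x
    return r.round(4)
print('red',circ('plate',.119,.485,-.085,(0,150,120),(8,255,255)))
print('blue',circ('plate',.119,.485,0,(105,130,60),(120,255,255)))
print('yel(tray view)',circ('tray',.119,.485,.09,(22,130,90),(33,255,255)))
print('green',circ('plate',.05,.545,-.046,(45,120,60),(75,255,255)))
print('white',circ('plate',.05,.545,.062,(0,0,150),(180,70,255)))
print('teal',circ('plate',.115,.365,.02,(82,100,60),(98,255,255)))
print('bluespot(tray)',circ('tray',.004,.485,.09,(105,130,60),(120,255,255)))
print('redspot',circ('plate',.004,.485,.0,(0,130,80),(8,255,255)))
print('yspot',circ('plate',.004,.485,-.087,(22,130,80),(33,255,255)))
T,im=D['tray']
C=np.array([onplane('wrist',p,.014,T)[:2] for p in [(219,47),(430,32),(436,111),(228,128)]]);print('tray',C.round(3),C.mean(0).round(3))
v=(C[1]+C[2]-C[0]-C[3])/2;print(np.linalg.norm(v),np.degrees(np.arctan2(v[1],v[0])))
T,im=D['bal']
print('pan edges',[onplane('wrist',p,.058,T).round(3) for p in [(282,83),(371,80),(327,38),(327,124),(327,81)]])
B=np.array([onplane('wrist',p,.044,T)[:2] for p in [(204,40),(372,20),(383,138),(218,155)]]);print('bal',B.round(3))
e=(B[1]+B[2]-B[0]-B[3])/2;print(np.linalg.norm(e));e/=np.linalg.norm(e);print(np.degrees(np.arctan2(e[1],e[0])),(B[0]+B[3])/2+e*.147,(B[1]+B[2])/2-e*.063)
c=cv2.resize(D['bal'][1][10:170,180:420],None,fx=3,fy=3);cv2.imwrite('pics/balz.png',c)
E
```

```text
red [ 0.4855 -0.0831  0.0212]
blue [0.4876 0.0276 0.0401]
yel(tray view) [0.4822 0.1015 0.0171]
green [ 0.5502 -0.049   0.0148]
white [16.2589  2.4297 15.9287]
teal [0.3801 0.0155 0.0356]
bluespot(tray) [0.4816 0.092  0.0381]
redspot [0.486  0.0036 0.037 ]
yspot [ 0.4881 -0.0734  0.0281]
tray [[0.368 0.324]
 [0.643 0.345]
 [0.651 0.238]
 [0.379 0.214]] [0.51 0.28]
0.27461805335261075 4.6512469009186255
pan edges [array([ 0.437, -0.283,  0.058]), array([ 0.536, -0.279,  0.058]), array([ 0.487, -0.231,  0.058]), array([ 0.487, -0.33 ,  0.058]), array([ 0.487, -0.281,  0.058])]
bal [[ 0.338 -0.22 ]
 [ 0.54  -0.203]
 [ 0.554 -0.346]
 [ 0.353 -0.365]]
0.20222293096161184
5.204704264285168 [ 0.49205126 -0.27949908] [ 0.48430625 -0.28020457]
```

View pics/balz.png

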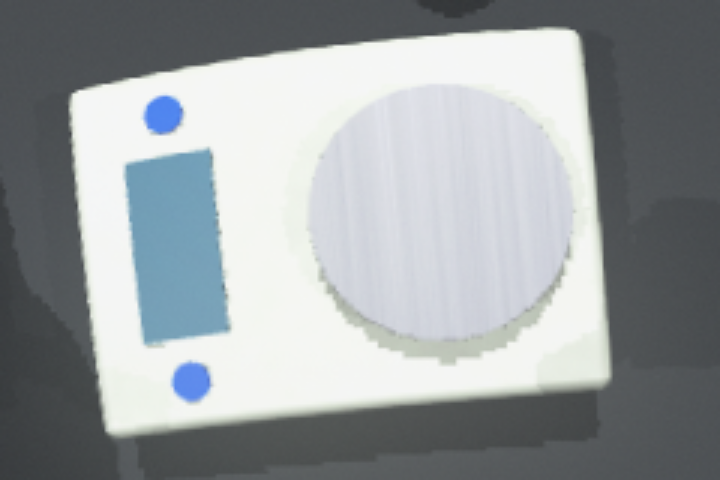

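```bash
python3 - <<'E'
from h import *
import pickle
D=pickle.load(open('D.pkl','rb'))
G=[(.4822,.0915,.004,.039),(.486,.0036,.004,.039),(.490,-.0845,.004,.039),
(.483,.0915,.119,.022),(.486,.0036,.119,.022),(.4855,-.0831,.119,.022),(.546,-.047,.05,.022),(.545,.062,.05,.022),(.363,.022,.115,.022)]
for k,(x0,y0,x1,y1) in {'plate':(130,0,450,190),'tray':(200,10,460,380)}.items():
    T,im=D[k]; s=2.4 if k=='plate' else 1.6
    b=cv2.resize(im[y0:y1,x0:x1],None,fx=s,fy=s,interpolation=cv2.INTER_CUBIC)
    for x,y,z,r in G:
        p=np.array([(proj('wrist',[x+r*np.cos(t),y+r*np.sin(t),z],T)+.5-[x0,y0])*s for t in np.linspace(0,6.28,60)])
        cv2.polylines(b,[np.round(p*16).astype(np.int32)],True,(255,0,255),1,cv2.LINE_AA,4)
    cv2.imwrite(f'pics/ov_{k}.png',b)
E
```

```text
(no output)
```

View pics/ov_plate.png

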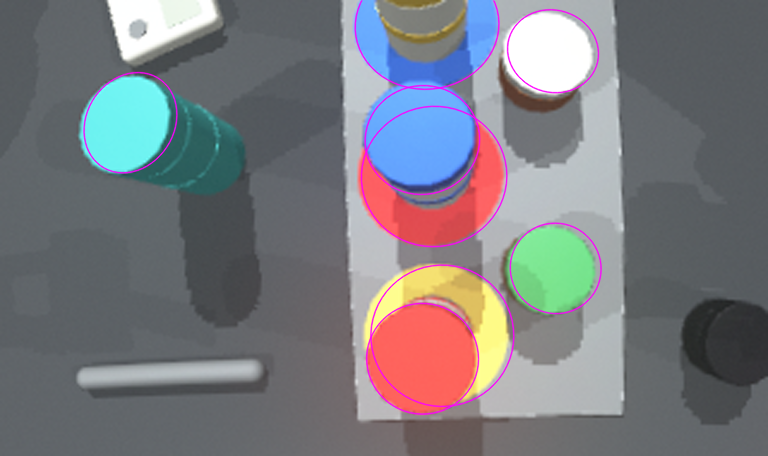

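View pics/ov_tray.png

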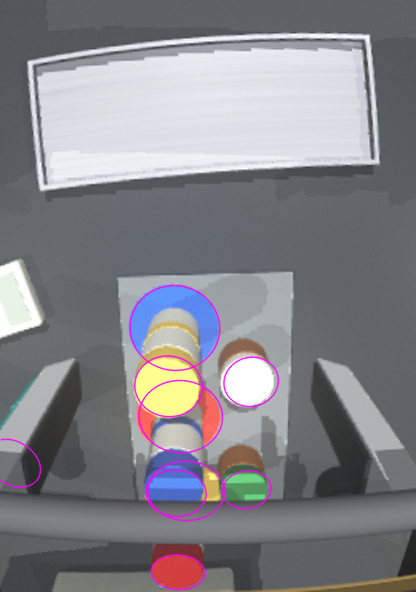

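The overlays fit within about 3 mm, so I'm picking the yellow bottle first.

```bash
cat >> h.py <<'E'
TA=np.radians(4.65); TC=np.array([.5105,.280])
def tray(u): return TC+u*np.array([np.cos(TA),np.sin(TA)])
SPOT={'blue':(.482,.0915),'red':(.4855,.0036),'yellow':(.486,-.084)}
PAN=(.487,-.281); GREEN=(.546,-.047)
def down(x,y,z,psi,hi=.42):
    arm.move_pose([x,y,hi],R(psi)); arm.line_to([x,y,z+.06],max_speed=.3); arm.line_to([x,y,z],max_speed=.08)
def up(hi=.42,s=.25):
    p=readout.current_tcp_pos(); arm.line_to([p[0],p[1],hi],max_speed=s)
def pick(x,y,z,psi,hi=.42):
    down(x,y,z,psi,hi); effector.close_gripper(); o=readout.current_opening()
    print('grip opening',round(o*94,1),'tcp',np.round(readout.current_tcp_pos(),4)); up(hi)
    print('after lift',round(readout.current_opening()*94,1),'F',np.round(readout.current_force(),1))
def place(x,y,z,psi,hi=.42):
    down(x,y,z,psi,hi); print('at',np.round(readout.current_tcp_pos(),4),'F',np.round(readout.current_force(),1))
    effector.let_go(); arm.sleep(.2); up(hi); print('t',round(readout.current_time_s(),1))
def shot(n,f):
    T=pose(); cv2.imwrite(f'pics/{f}.png',vision.get_image(n)); return T
E
python3 - <<'E'
from h import *
for p,s in [((.483,.0915),0),(tuple(tray(-.085)),TA+np.pi/2),(tuple(tray(-.085)),TA-np.pi/2)]:
    print(arm.solve_ik([*p,.26],R(s)))
pick(.483,.0915,.26,0)
place(*tray(.085),.262,TA+np.pi/2)
shot('scene','s1'); print(readout.current_qpos())
E
```

```text
[-4.38817473e-02  6.32913990e-02  2.05281205e+00 -4.44089210e-16
  1.02548920e+00 -4.38817473e-02]
[ 3.45849756e-01  9.62127128e-02  2.01745706e+00 -4.44089210e-16
  1.02792288e+00 -1.30610438e+00]
[ 3.45849756e-01  9.62127128e-02  2.01745706e+00 -4.44089210e-16
  1.02792288e+00  1.83548827e+00]
grip opening 44.0 tcp [0.4829 0.0915 0.26  ]
after lift 43.4 F [-0.5  0.5 -1.9]
at [0.5954 0.287  0.2623] F [-0.8  0.2  0.2]
t 12.5
[ 2.77819338e-01  2.59447065e-01  1.51732641e+00 -2.58710769e-05
  1.36911408e+00 -1.37410454e+00]
```

View pics/s1.png

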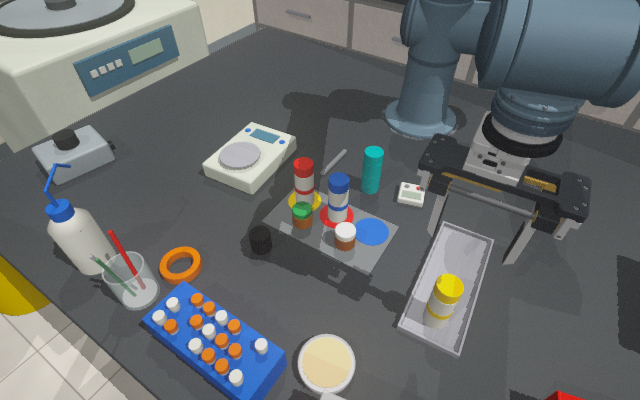

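The yellow bottle stands upright in the tray's near end (448,300), and nothing else has moved. Next are blue and red.

```bash
python3 - <<'E'
from h import *
pick(.4855,.0036,.26,0)
place(*tray(0),.262,TA+np.pi/2)
pick(.4857,-.083,.26,0)
place(*tray(-.085),.262,TA+np.pi/2)
arm.move_pose([.5,-.13,.43],R(0)); arm.sleep(.2)
T=shot('wrist','w2');shot('scene','s2')
im=cv2.imread('pics/w2.png')
for x,y,z,r in [(.4822,.0915,.004,.039),(.4855,.0036,.004,.039),(.486,-.084,.004,.039),(.546,-.047,.05,.022),(.5425,.063,.05,.022)]:
    p=np.array([proj('wrist',[x+r*np.cos(t),y+r*np.sin(t),z],T)+.5 for t in np.linspace(0,6.28,60)])
    cv2.polylines(im,[np.round(p*16).astype(np.int32)],True,(255,0,255),1,cv2.LINE_AA,4)
cv2.imwrite('pics/w2z.png',cv2.resize(im[0:200,200:460],None,fx=3,fy=3))
E
```

```text
grip opening 43.7 tcp [0.4854 0.0036 0.26  ]
after lift 43.7 F [-1.2  0.6 -1.4]
at [0.5107 0.2801 0.2623] F [ 0.3  0.3 -1.6]
t 21.0
grip opening 43.8 tcp [ 0.4856 -0.083   0.26  ]
after lift 43.7 F [-0.9 -0.5 -2.6]
at [0.4261 0.2732 0.2625] F [ 0.1  0.4 -0.5]
t 30.0
```

View pics/w2z.png

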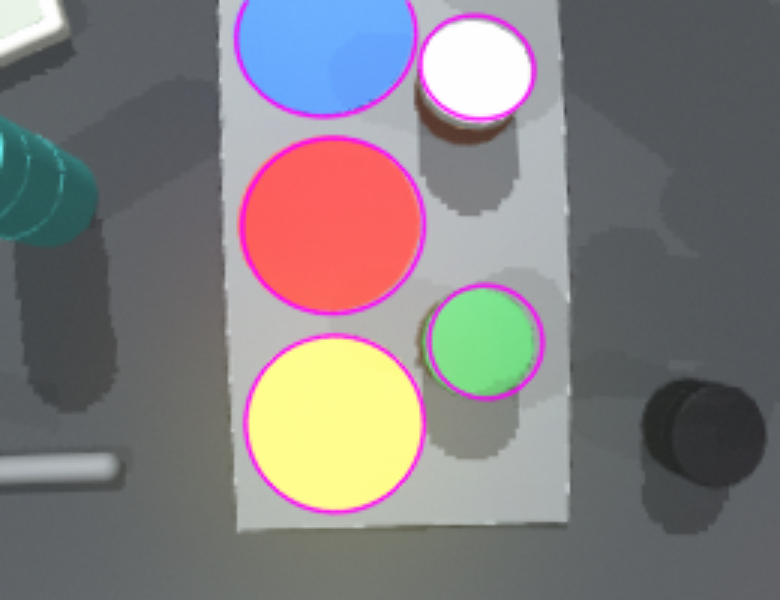

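View pics/s2.png

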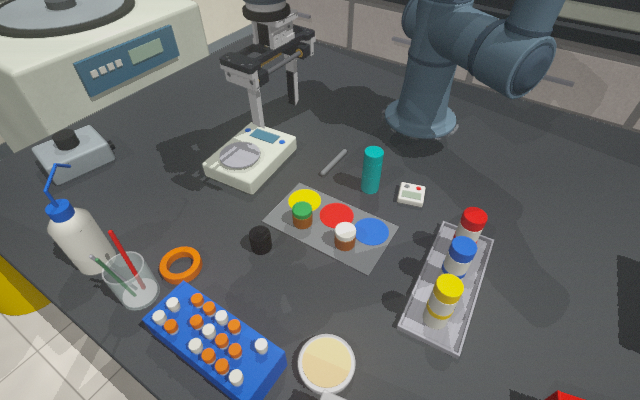

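All three bottles are upright in the tray, and the spot overlays match to about 1 mm. The black look-alike is close to the jar in +x, so I'll grip the green jar with the jaws along y.

```bash
python3 - <<'E'
from h import *
pick(.5455,-.047,.214,np.pi/2)
place(*PAN,.2695,np.pi/2)
arm.move_pose([.48,-.40,.43],R(0)); arm.sleep(.2)
T=shot('wrist','w3');shot('scene','s3')
im=cv2.imread('pics/w3.png')
for x,y,z,r in [(*PAN,.058,.05),(*PAN,.104,.022)]:
    p=np.array([proj('wrist',[x+r*np.cos(t),y+r*np.sin(t),z],T)+.5 for t in np.linspace(0,6.28,60)])
    cv2.polylines(im,[np.round(p*16).astype(np.int32)],True,(255,0,255),1,cv2.LINE_AA,4)
cv2.imwrite('pics/w3z.png',cv2.resize(im[0:180,190:430],None,fx=3,fy=3))
print(readout.current_time_s())
E
```

```text
grip opening 44.1 tcp [ 0.5455 -0.047   0.214 ]
after lift 43.8 F [-0.4 -0.2 -1.1]
at [ 0.4871 -0.2811  0.2695] F [-0.3 -0.1 -1.4]
t 40.6
42.1583
```

View pics/w3z.png

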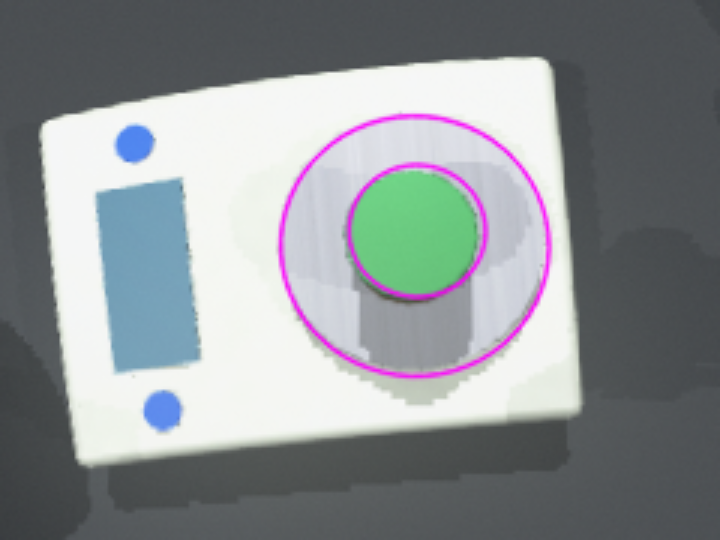

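View pics/s3.png

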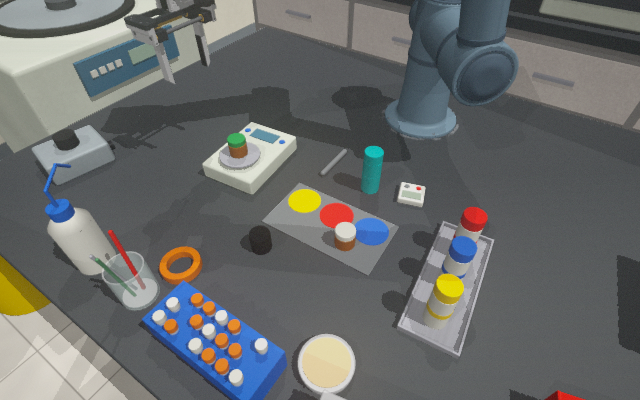

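The jar sits within about 2 mm of the pan centre. Now I'll return the bottles.

```bash
python3 - <<'E'
from h import *
for c,u in (('yellow',.085),('blue',0),('red',-.085)):
    pick(*tray(u),.26,TA+np.pi/2); place(*SPOT[c],.2615,0)
arm.move_pose([.5,-.13,.43],R(0)); arm.sleep(.2)
T=shot('wrist','w4');shot('scene','s4');shot('side','d4')
im=cv2.imread('pics/w4.png')
G=[(.5425,.063,.05,.022)]
for s in SPOT.values(): G+=[(*s,.004,.039),(*s,.119,.022)]
for x,y,z,r in G:
    p=np.array([proj('wrist',[x+r*np.cos(t),y+r*np.sin(t),z],T)+.5 for t in np.linspace(0,6.28,60)])
    cv2.polylines(im,[np.round(p*16).astype(np.int32)],True,(255,0,255),1,cv2.LINE_AA,4)
cv2.imwrite('pics/w4z.png',cv2.resize(im[0:200,200:460],None,fx=3,fy=3))
print(readout.current_time_s())
E
```

```text
grip opening 43.6 tcp [0.5952 0.2869 0.26  ]
after lift 43.7 F [-0.5 -0.1 -1.5]
at [ 0.4863 -0.0841  0.2619] F [-0.1 -1.1 -0.8]
t 52.3
grip opening 43.8 tcp [0.5105 0.28   0.26  ]
after lift 43.6 F [ 0.9  0.5 -1.7]
at [0.4823 0.0915 0.262 ] F [ 0.4 -0.4 -1.4]
t 61.2
grip opening 43.7 tcp [0.4258 0.2731 0.26  ]
after lift 43.2 F [-0.7 -0.2 -2.5]
at [0.4858 0.0035 0.262 ] F [-0.  -0.1 -2. ]
t 69.7
70.6
```

View pics/w4z.png

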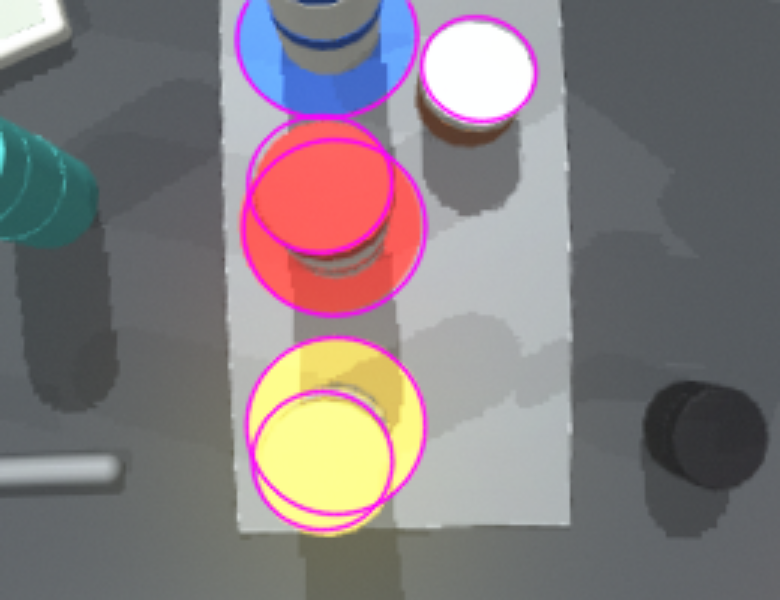

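View pics/s4.png

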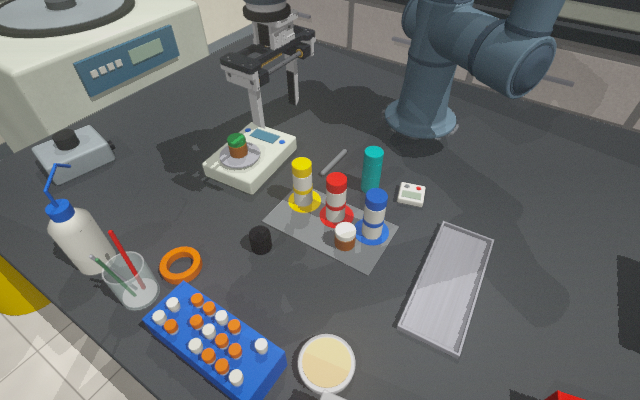

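View pics/d4.png

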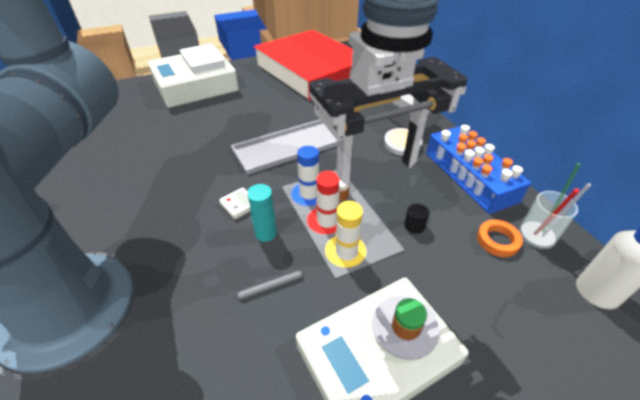

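All bottles are upright and about 2 mm or less from their spot centres. The jar is on the pan and the white jar hasn't moved, so I'm handing in.

```bash
python3 -c "
from h import *
print(readout.current_force(),readout.current_opening(),readout.current_time_s()); job_done()"
```

```text
[1.43290008 0.24505949 0.47364749] 0.9983813169706118 70.6
the job is handed in; nothing more can be done
```

The job is done and handed in at 70.6 s of the 138 s allowed. I moved the three bottles into the tray, set the green-lidded jar on the balance pan, and then put each bottle back on the spot of its own colour.

- **Bottles:** in the last wrist-camera overlay, the yellow and red bottles stand upright about 1–2 mm from the centres of their spots. The blue bottle's cap was outside that view. It looks upright and centred in the two fixed cameras, and the arm reached its release point to under 1 mm.
- **Green jar:** it was about 2 mm from the pan centre just after I placed it, and the final scene and side pictures show it still standing there.
- **White jar:** it matches where it started to within about 1 mm.
- **Look-alikes:** the turquoise and black ones have not moved.
- **Gripper:** it ended open, clear of everything.

No check failed or disagreed.

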